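Balance the tiled batten on the stand

TASK

We need to know where the half-finished mosaic batten (the wooden strip with two tiles glued on at one end) has to hang, so balance it for me. Lay it tiles up and square across the rubber-topped ridge of the balance stand, near the middle of the ridge's length, so that it rests level on the ridge alone, and let go. Leave the bare batten where it lies.

Things in the scene. Friction and masses are not known exactly. Their poses are not given: they have to be found in the camera images.
- mosaic_batten: Pale pine strip 260 (x) x 32 x 14 mm, flat on the table, two 6 mm thick wood-grained tiles glued end to end on top over x = -16 to +130 mm (20 mm high there); the rest bare. 0.13 kg. Centre of mass 31 mm from mid-length towards the tiled end, on the centre line. Origin: mid-length and mid-width, on the underside; x along it to the tiled end, z up.
- bare_batten: A bystander to be left alone: the same pine strip 260 x 32 x 14 mm without any tiles, loose, lying flat on the table. Origin: centre of its underside, x along its length, z up.
- balance_stand: Fixed A-shaped wooden stand: dark base 84 (x) x 110 (y) x 14 mm; on it a ridge along y with a level black rubber top 30 mm wide (x), 90 mm long (y), 60 mm above the table. Origin: on the table, straight below the middle of the ridge top. A batten square across the ridge lies along the stand's x, either way round. z up.
Things that resemble listed ones, but are neither listed nor needed, are in the scene too. Of the things like the balance_stand, leave any that is red; of the rest the smaller one is meant.

How it is judged (in metres and radians):
At the end, for the whole second after the job is handed in: The tiled batten rests tiles up, level within about 6 degrees, on the stand's ridge top, which carries its whole weight (over 0.9 N of 1.3 N), square across the ridge within 15 degrees, its middle line within 35 mm of the ridge's mid-length; the bare batten lies within 30 mm of its start (angle between mosaic_batten's own z axis and vertical below 0.1 rad and z of mosaic_batten in the frame of balance_stand between 0.053 and 0.067 m and contact force between mosaic_batten and balance_stand above 0.9 N and angle between the x axis of mosaic_batten and the x axis of balance_stand, either way round below 0.27 rad and y of mosaic_batten in the frame of balance_stand between -0.035 and 0.035 m and linear speed of mosaic_batten below 0.02 m/s and angular speed of mosaic_batten below 0.1 rad/s); the robot touches nothing.
It fails at once if the bare batten is moved by more than 30 mm (distance of bare_batten from where it was at the start of the episode above 0.03 m).
It also fails if it takes over 38 s, if anything falls off the work surface, if the arm or the gripper's body presses on something with over 40 N, if the wrist force passes 120 N, or if a joint passes its speed limit or range.

ROBOT

A 6-joint arm with a two-finger parallel gripper is mounted at the origin on the work surface; the furniture and walls round the work are solid. World frame = base frame: x ahead of the robot, y to its left, z up, the work surface at z = 0. Lengths are in m, angles in degrees, forces in N, time in s.
With the tool pointing down it reaches from about 0.3 to 1 m from the base axis. Payload 5.1 kg.
Tool frame: the origin (TCP) lies midway between the tips of the shut fingers; the grasp point (between the pads) lies 19 mm behind it; z points along the fingers, y is the line along which they close (so a half turn about z gives the same grasp; the last joint's range is limited). The gripper opens to 95 mm and grips with 3 to 60 N. Pads are 20 mm wide; open, the fingers measure 119 mm over their backs; the gripper's body (75 mm by 180 mm) begins 59 mm behind the grasp point.
Start: joints at [61.673, 7.093, 94.555, -0, 78.352, -4.733], TCP at [0.26, 0.596, 0.215] pointing down, gripper open.
Joint ranges: [-149.61, 149.61], [-58.7, 133.49], [1.44, 155.28], [-77.14, 257.14], [18.33, 153.61], [-166.67, 166.67]. Speed limits (degrees/s): [147.25, 147.25, 180, 180, 180, 180].

INTERFACE

Orientations are given as [roll, pitch, yaw] about the fixed x, y, z axes, in that order (R = Rz(yaw) Ry(pitch) Rx(roll)).
In Python, from station import monitor, snapshot, camera_model, manip, look_for, tip_of gives the robot as it stands. The module is installed in compiled form; this text tells all that it offers.
- The arm moves only by the tool apply_moves, never from a script. Its arguments are lists of equal length, an entry for each row: "linear": the shift along the world's x, y, z in mm, a list of three; "spin": the turn about the world's z in rad; "fingers": the closure in counts, from 0 (fully open) to 255 (shut). A call has 1 to 20 rows; each row shifts and turns the commanded pose from where the row before left it; what a row does not reach is not made up. A row lasts 1/12 s, in which the tool goes at most 41.7 mm and 7.16 degrees, less where a joint would pass 70% of its speed; a pose out of reach is approached as far as the arm can. A call is refused whole if a number of a shift passes 41.7 or a number of a turn 0.125, either way. A call with a gripper value outside its range is refused whole. The fingers move at their own pace and stop on an object; the grip force is fixed at half the most. Time passes only in rows, so rows that do not move let the fingers close. It gives the time, the measured TCP pose, the force, the opening and the grip force at its end, in the units of the state.
- monitor.get_state(): the state, without advancing time (a new reading comes with each control period).
- snapshot(name): name is "scene" or "top" or "wrist"; returns the picture (400x640x3 uint8, red, green, blue); there is no depth.
- camera_model(name): a dict with "fx", "fy", "cx", "cy" (pixels), "k1" (the pictures are not rectified: a ray, as slopes to the right and down, at radius r is drawn at 1 + k1 r^2 times it, then the intrinsics apply), "extrinsics" (4x4, takes a point from camera to world coordinates). Camera axes: x right, y down, z forward; pixel columns grow to the right and rows downward; lengths in m; the calibration is good to about 2 mm. A picture is of the moment at which its call begins: read the wrist's pose just before it. camera_model takes no time and is no camera call; for the wrist camera it gives the pose at the moment of the call.
- manip.close_job(): hands the job in; it is judged then, once.
Trained networks look in the newest picture that a camera, given by its name, has taken for a name from the list of things; names that differ only in an ending like _2 or _b are one class to them, and where a whole thing is asked for, a point or a joint stands for the part that bears it (a point fixed in the world has none). Each returns a list of dicts, best first, with "score" (0 to 1); they miss things now and then, are a little off and sometimes report something else, mostly with a low value. They report only what shows in the picture. A call takes as long as a camera call. They do not tell look-alikes from the thing itself.
- look_for(camera, target): "location" ([x, y, z] in m, in world coordinates, good to about 4 mm: the middle of the surface that is visible of it).
- tip_of(camera, target): "location" ([x, y, z] in m, in world coordinates, good to about 4 mm: a listed point, or the origin of a listed thing).
The state is a dict: "time_s": time; "joints": joint angles; "joint_velocities": joint speeds; "joint_torque": joint torques, N m; "ee_pos": TCP position; "ee_rot": TCP orientation; "force": force on the tool from outside, world axes, zero at the start; "moment": the same for the moment, N m; "gripper_width": finger opening in m; "grip_force": force on a finger pad.
Only numpy, scipy, OpenCV 4.12 (cv2) and the standard library are available. Lean on these libraries where they do the work, as an engineer would, in place of code of your own. Each camera call takes 0.05 s, during which the arm holds its last target. There are 200 camera calls.

## Working session

There is one attempt and no reset: what is moved stays moved. The work goes in short steps, Python scripts to look and compute and a tool call to move; the robot and the scene stay as the last step left them, time stands still between calls to the robot, and variables do not carry over. Pictures are saved under pics/ and viewed, at most 10 in all, crops included, and the job is handed in when it is done.

Besides the shell and the picture viewer there is one more tool, called after "Call:" as name(argument=value, ...) on one line, values as JSON. apply_moves: Moves the arm, as the interface text tells. Its arguments: {"type":"object","properties":{"linear":{"type":"array"},"spin":{"type":"array"},"fingers":{"type":"array"}},"required":["linear","spin","fingers"]}

```bash
mkdir -p pics
cat > h.py <<'E'
import numpy as np,cv2
from station import *
def save(cam,name):
    im=snapshot(cam); cv2.imwrite(f'pics/{name}.png',im[:,:,::-1]); return im
def ray(m,u,v):
    d=np.array([(u-m['cx'])/m['fx'],(v-m['cy'])/m['fy']]); p=d.copy()
    for _ in range(20): p=d/(1+m['k1']*(p@p))
    E=np.array(m['extrinsics']); return E[:3,3],E[:3,:3]@np.array([p[0],p[1],1])
def at(m,u,v,z):
    o,r=ray(m,u,v); return o+r*(z-o[2])/r[2]
def proj(m,P):
    E=np.array(m['extrinsics']); q=E[:3,:3].T@(np.array(P)-E[:3,3]); p=q[:2]/q[2]
    p=p*(1+m['k1']*(p@p)); return np.array([p[0]*m['fx']+m['cx'],p[1]*m['fy']+m['cy']])
E
python3 - <<'E'
from h import *
np.set_printoptions(precision=3,suppress=True)
a=save('scene','scene0');b=save('top','top0')
for cam in('top','scene'):
    m=camera_model(cam)
    for t in('mosaic_batten','bare_batten','balance_stand'):
        for f in(look_for,tip_of):
            for r in f(cam,t)[:4]:
                print(cam,t,f.__name__,round(r['score'],2),np.array(r['location']),proj(m,r['location']))
s=monitor.get_state();print(s['ee_pos'],s['ee_rot'],s['time_s'])
cv2.imwrite('pics/both0.png',np.vstack([a,b])[:,:,::-1][:, :] if 0 else cv2.resize(np.vstack([a,b])[:,:,::-1],(480,600)))
E
```

```text
top mosaic_batten call 0.57 [0.446 0.017 0.016] [309.056 147.173]
top mosaic_batten call 0.57 [ 0.454  0.021 -0.004] [307.78  146.458]
top bare_batten call 0.97 [0.438 0.253 0.017] [212.308 152.03 ]
top bare_batten call 0.95 [ 0.438  0.252 -0.001] [214.469 153.682]
top balance_stand call 0.63 [ 0.162 -0.3    0.042] [449.88  265.073]
top balance_stand call 0.58 [ 0.431 -0.298  0.036] [442.002 149.639]
top balance_stand call 0.58 [ 0.401 -0.142  0.035] [376.645 162.679]
top balance_stand call 0.55 [0.436 0.25  0.015] [213.562 152.894]
top balance_stand call 0.95 [ 0.408 -0.143  0.002] [375.358 163.09 ]
top balance_stand call 0.87 [ 0.159 -0.311  0.002] [449.189 265.702]
top balance_stand call 0.75 [ 0.441 -0.308  0.003] [441.909 149.088]
scene mosaic_batten call 0.96 [0.441 0.011 0.015] [353.641 195.657]
scene mosaic_batten call 0.67 [ 0.451  0.021 -0.   ] [353.935 195.735]
scene bare_batten call 0.71 [0.422 0.248 0.013] [301.891 156.42 ]
scene bare_batten call 0.77 [0.444 0.252 0.001] [306.691 156.018]
scene balance_stand call 0.81 [ 0.425 -0.324  0.033] [434.627 269.293]
scene balance_stand call 0.77 [ 0.393 -0.159  0.03 ] [380.662 235.441]
scene balance_stand call 0.67 [ 0.142 -0.332  0.039] [347.8   332.813]
scene balance_stand call 0.93 [ 0.158 -0.312 -0.004] [347.076 331.764]
scene balance_stand call 0.74 [ 0.408 -0.141 -0.004] [379.509 236.755]
[0.26  0.596 0.215] [179.995   0.001 156.407] 0.7
```

View pics/top0.png

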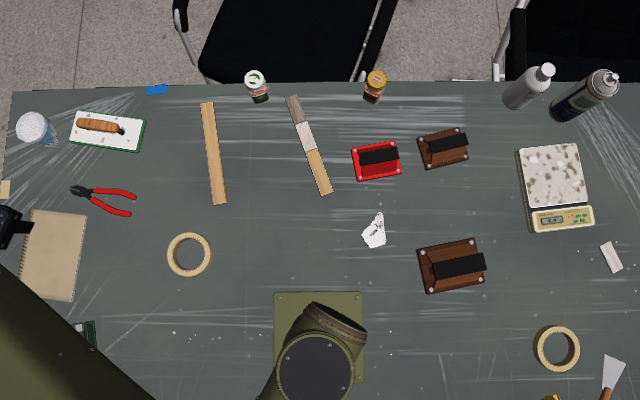

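View pics/scene0.png

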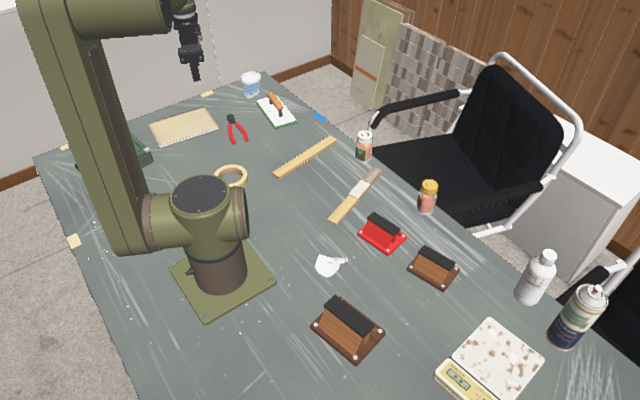

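Candidates for the batten are the tiled one at top-view pixel (309,147) and the bare one at (213,153), which stays where it is. For the stand they are red (376,161), excluded; small brown (442,149), chosen; and large brown (450,266). I'll check the choice in one crop.

Run:
```python
from h import *
im=cv2.imread('pics/top0.png')[85:305,275:500]
cv2.imwrite('pics/crop.png',cv2.resize(im,None,fx=2.7,fy=2.7,interpolation=cv2.INTER_CUBIC))
```

```text
(no output)
```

View pics/crop.png

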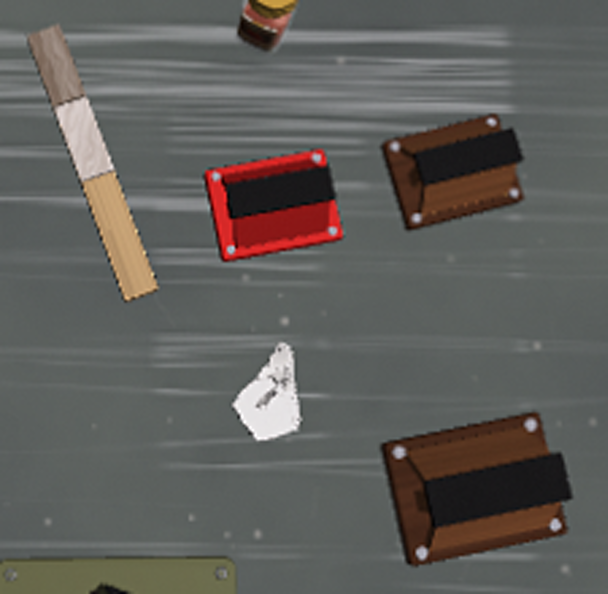

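The crop shows the brown stand at crop (455,170), clearly smaller than the one at (478,490). The batten's tiled end is at the far left (45,32) and its bare end at (141,295). Next I compute the poses.

Run:
```python
from h import *
np.set_printoptions(precision=4,suppress=True)
m=camera_model('top')
g=lambda c,z:at(m,c[0]/2.7+275-.3,c[1]/2.7+85-.3,z)
B=[g((28,38),.02),g((58,25),.02),g((158,289),.014),g((125,300),.014)]
R=[g(c,.06) for c in((413,157),(513,128),(523,160),(424,186))]
S=[g(c,.014) for c in((382,146),(493,113),(523,200),(408,229))]
far=(B[0]+B[1])/2;near=(B[2]+B[3])/2;d=far-near
print('batten',far,near,np.linalg.norm(d[:2]),'mid',(far+near)/2,'yaw',np.degrees(np.arctan2(d[1],d[0])))
d=(R[1]+R[2]-R[0]-R[3])/2
print('ridge',np.mean(R,0),np.linalg.norm(d[:2]),np.degrees(np.arctan2(d[1],d[0])))
d=(S[1]+S[2]-S[0]-S[3])/2
print('base',np.mean(S,0),np.linalg.norm(d[:2]),np.linalg.norm((S[3]+S[2]-S[0]-S[1])[:2]/2),np.degrees(np.arctan2(d[1],d[0])))
c=camera_model('wrist');E=np.array(c['extrinsics']);print(E,c['fx'],c['cx'],c['cy'])
s=monitor.get_state();print(s['ee_pos'],s['ee_rot'],s['gripper_width'])
```

```text
batten [0.5752 0.0619 0.02  ] [ 0.332  -0.0249  0.014 ] 0.25822823326317734 mid [0.4536 0.0185 0.017 ] yaw 19.64808407330481
ridge [ 0.4402 -0.3062  0.06  ] 0.09076692325940207 -74.86110538780467
base [ 0.4405 -0.3051  0.014 ] 0.10782406932324338 0.08164529749358222 -75.00059166617014
[[ 0.399   0.8899  0.2209  0.1994]
 [ 0.917  -0.3873 -0.0959  0.6219]
 [ 0.0003  0.2408 -0.9706  0.3846]
 [ 0.      0.      0.      1.    ]] 282.2653662710996 320.0942388639659 192.90047317782282
[0.2602 0.5956 0.2147] [179.9952   0.0015 156.4068] 0.09516248757408158
```

Call:
apply_moves(linear=[[11, -28.3, -2], [11, -28.3, -2], [11, -28.3, -2], [11, -28.3, -2], [11, -28.3, -2], [11, -28.3, -2], [11, -28.3, -2], [11, -28.3, -2], [11, -28.3, -2], [11, -28.3, -2], [11, -28.3, -2], [11, -28.3, -2], [11, -28.3, -2], [11, -28.3, -2], [11, -28.3, -2], [11, -28.3, -2], [11, -28.3, -2], [11, -28.3, -2], [11, -28.3, -2], [11, -28.3, -2]], spin=[-0.1193, -0.1193, -0.1193, -0.1193, -0.1193, -0.1193, -0.1193, -0.1193, -0.1193, -0.1193, -0.1193, -0.1193, -0.1193, -0.1193, -0.1193, -0.1193, -0.1193, -0.1193, -0.1193, -0.1193], fingers=[0, 0, 0, 0, 0, 0, 0, 0, 0, 0, 0, 0, 0, 0, 0, 0, 0, 0, 0, 0])

```text
time_s: 2.37
ee_pos: [0.4806, 0.0281, 0.1749]
ee_rot: [180.0, -0.0, 19.3]
force: [0.3, -0.1, 0.6]
gripper_width: 0.0953
grip_force: 0.0
```

Run:
```python
from h import *
np.set_printoptions(precision=4,suppress=True)
s=monitor.get_state();print(s['ee_pos'],s['ee_rot'],s['joints'],s['time_s'])
import pickle
m=camera_model('wrist');pickle.dump(m,open('w1.pkl','wb'));save('wrist','w1')
for f in (look_for,tip_of):
  for r in f('wrist','mosaic_batten')[:2]: print(r['score'],r['location'])
```

```text
[0.4806 0.0281 0.1749] [179.9866  -0.0467  19.3487] [ -3.0459 -13.3147 117.9951   0.0056  75.2713  67.604 ] 2.3667
0.93 [0.4883, 0.0263, 0.0207]
0.59 [0.4535, 0.0177, 0.0029]
```

View pics/w1.png

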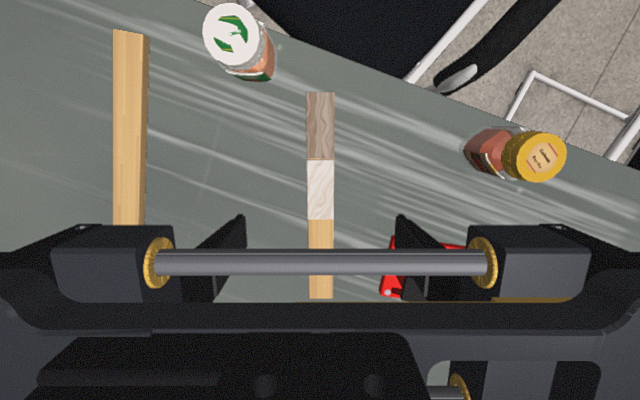

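The batten is centred between the fingers: tiled end at (320,93), tile seam at (320,160), tile edge at (320,220).

Run:
```python
from h import *
import pickle
np.set_printoptions(precision=4,suppress=True)
m=pickle.load(open('w1.pkl','rb'))
e=(at(m,305.5,93,.02)+at(m,334.5,93,.02))/2; t=(at(m,307,220,.02)+at(m,333.5,220,.02))/2
d=e-t; L=np.linalg.norm(d[:2]); u=d/L; print(e,t,L,'yaw',np.degrees(np.arctan2(d[1],d[0])),'mid',e-.13*u,'com',e-.099*u, t+.047*u)
```

```text
[0.5749 0.0604 0.02  ] [0.4373 0.0115 0.02  ] 0.1460103692766677 yaw 19.543065817877057 mid [0.4524 0.0169 0.02  ] com [0.4816 0.0272 0.02  ] [0.4816 0.0272 0.02  ]
```

Call:
apply_moves(linear=[[1, -1, -34], [0, 0, -34], [0, 0, -34], [0, 0, -34], [0, 0, -20], [0, 0, -10], [0, 0, -4], [0, 0, 0], [0, 0, 0], [0, 0, 0], [0, 0, 0], [0, 0, 0], [0, 0, 0], [0, 0, 0], [0, 0, 0], [0, 0, 0]], spin=[0.003, 0, 0, 0, 0, 0, 0, 0, 0, 0, 0, 0, 0, 0, 0, 0], fingers=[0, 0, 0, 0, 0, 0, 0, 0, 255, 255, 255, 255, 255, 255, 255, 255])

```text
time_s: 3.85
ee_pos: [0.4812, 0.0286, 0.0047]
ee_rot: [-180.0, -0.0, 19.9]
force: [-0.2, 0.2, -0.1]
gripper_width: 0.0472
grip_force: 0.0
```

Call:
apply_moves(linear=[[0, 0, 0], [0, 0, 0], [0, 0, 0], [0, 0, 0], [0, 0, 0], [0, 0, 0]], spin=[0, 0, 0, 0, 0, 0], fingers=[255, 255, 255, 255, 255, 255])

```text
time_s: 4.35
ee_pos: [0.4811, 0.0286, 0.0046]
ee_rot: [180.0, 0.0, 19.9]
force: [-0.1, -0.3, 1.2]
gripper_width: 0.0315
grip_force: 30.0
```

Call:
apply_moves(linear=[[0, 0, 15], [0, 0, 30], [0, 0, 35], [0, 0, 30], [-3.4, -25, 0], [-3.4, -25, 0], [-3.4, -25, 0], [-3.4, -25, 0], [-3.4, -25, 0], [-3.4, -25, 0], [-3.4, -25, 0], [-3.4, -25, 0], [-3.4, -25, 0], [-3.4, -25, 0], [-3.4, -25, 0], [-3, -25, 0], [0, -20, 0], [0, -14.6, 0], [0, 0, 0], [0, 0, 0]], spin=[0, 0, 0, 0, -0.0085, -0.0085, -0.0085, -0.0085, -0.0085, -0.0085, -0.0085, -0.0085, -0.0085, -0.0085, 0, 0, 0, 0, 0, 0], fingers=[255, 255, 255, 255, 255, 255, 255, 255, 255, 255, 255, 255, 255, 255, 255, 255, 255, 255, 255, 255])

```text
time_s: 6.02
ee_pos: [0.4406, -0.306, 0.1142]
ee_rot: [-179.9, 0.0, 14.9]
force: [-0.1, 1.0, -1.4]
gripper_width: 0.0321
grip_force: 30.0
```

Run:
```python
from h import *
import pickle
np.set_printoptions(precision=4,suppress=True)
s=monitor.get_state();print(s['ee_pos'],s['ee_rot'],s['time_s'],s['force'],s['moment'])
m=camera_model('wrist');pickle.dump(m,open('w2.pkl','wb'));w=save('wrist','w2')
t=save('top','t2')
for c in('wrist','top'):
  for r in tip_of(c,'balance_stand')[:3]+look_for(c,'mosaic_batten')[:1]: print(c,round(r['score'],2),r['location'])
tc=cv2.resize(t[100:240,340:520],(640,498))[:200+298]
cv2.imwrite('pics/v2.png',cv2.resize(np.vstack([w,tc]),(427,598))[:,:,::-1])
```

```text
[ 0.4406 -0.306   0.1142] [-179.9284    0.0166   14.9375] 6.0167 [-0.067   0.9811 -1.3531] [-0.0503  0.2216  0.0529]
wrist 0.55 [0.486, -0.293, 0.1315]
top 0.81 [0.4099, -0.146, 0.0042]
top 0.52 [0.5232, -0.2778, 0.1261]
```

View pics/w2.png

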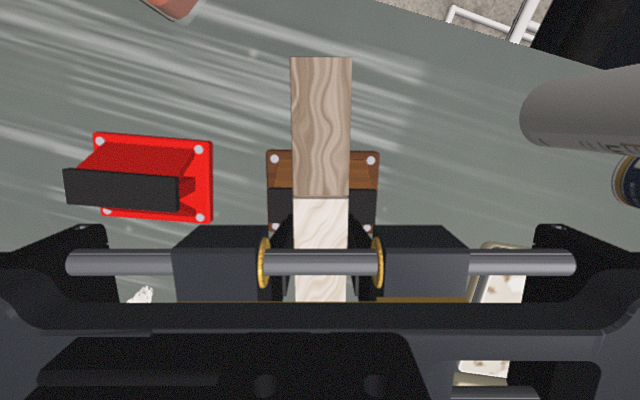

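The wrist view shows the stand's far base corners at (266,150) and (379,150), the ridge's far edge at row 187, and the batten's tiled end at row 57 (columns 290 to 352).

Run:
```python
from h import *
import pickle
np.set_printoptions(precision=4,suppress=True)
m=pickle.load(open('w2.pkl','rb'))
u=np.array([np.cos(np.radians(15)),np.sin(np.radians(15)),0])
a,b=at(m,266,150,.014),at(m,379,150,.014)
print('base',np.linalg.norm(a-b),np.degrees(np.arctan2(*(b-a)[1::-1])),'origin',(a+b)/2-.042*u)
print('ridge far',at(m,278,187.5,.06)-.015*u, at(m,366,187.5,.06)-.015*u)
for z in(.125,.13,.135):
  e=(at(m,290,57,z)+at(m,352,57,z))/2; f=(at(m,291,198,z)+at(m,348,198,z))/2; print(z,'com',e-.099*u,np.linalg.norm(e-f))
```

```text
base 0.1073323415111215 -74.97793099409412 origin [ 0.4423 -0.3087  0.014 ]
ridge far [ 0.4338 -0.2732  0.06  ] [ 0.4523 -0.3424  0.06  ]
0.125 com [ 0.443  -0.3068  0.125 ] 0.07565609505355844
0.13 com [ 0.442  -0.3071  0.13  ] 0.07327826161101107
0.135 com [ 0.4409 -0.3073  0.135 ] 0.07090042816846381
```

Call:
apply_moves(linear=[[0, -1, -20], [0, 0, -15], [0, 0, -8], [0, 0, -4], [0, 0, -1], [0, 0, -0.8], [0, 0, -0.8], [0, 0, 0], [0, 0, 0]], spin=[0, 0, 0, 0, 0, 0, 0, 0, 0], fingers=[255, 255, 255, 255, 255, 255, 255, 255, 255])

```text
time_s: 7.07
ee_pos: [0.4412, -0.3073, 0.0658]
ee_rot: [179.9, -0.0, 15.0]
force: [-0.6, -1.0, -1.4]
gripper_width: 0.032
grip_force: 30.0
```

Call:
apply_moves(linear=[[0, 0, -0.6], [0, 0, 0], [0, 0, 0]], spin=[0, 0, 0], fingers=[255, 255, 255])

```text
time_s: 7.32
ee_pos: [0.4408, -0.307, 0.0646]
ee_rot: [180.0, -0.0, 15.0]
force: [0.5, -0.4, -0.5]
gripper_width: 0.0316
grip_force: 30.0
```

Call:
apply_moves(linear=[[0, 0, -0.6], [0, 0, 0], [0, 0, 0]], spin=[0, 0, 0], fingers=[255, 255, 255])

```text
time_s: 7.57
ee_pos: [0.4408, -0.307, 0.0646]
ee_rot: [180.0, 0.0, 15.0]
force: [-3.5, 1.6, 5.4]
gripper_width: 0.0318
grip_force: 30.0
```

Force shows contact with the ridge. I'll release gently.

Call:
apply_moves(linear=[[0, 0, 0.4], [0, 0, 0], [0, 0, 0], [0, 0, 0], [0, 0, 0], [0, 0, 0], [0, 0, 0], [0, 0, 0], [0, 0, 0], [0, 0, 0], [0, 0, 0], [0, 0, 0]], spin=[0, 0, 0, 0, 0, 0, 0, 0, 0, 0, 0, 0], fingers=[255, 165, 160, 155, 150, 140, 130, 120, 110, 100, 90, 90])

```text
time_s: 8.57
ee_pos: [0.4408, -0.307, 0.0643]
ee_rot: [180.0, -0.0, 15.0]
force: [0.9, 1.0, -0.0]
gripper_width: 0.0609
grip_force: 0.0
```

Call:
apply_moves(linear=[[0, 0, 5], [0, 0, 10], [0, 0, 20], [0, 0, 30], [0, 0, 35], [0, 0, 20], [0, 0, 0], [0, 0, 0]], spin=[0, 0, 0, 0, 0, 0, 0, 0], fingers=[90, 90, 90, 90, 90, 90, 90, 90])

```text
time_s: 9.23
ee_pos: [0.4417, -0.3077, 0.187]
ee_rot: [179.8, -0.2, 15.0]
force: [0.2, -0.0, -0.8]
gripper_width: 0.0617
grip_force: 0.0
```

Run:
```python
from h import *
w=save('wrist','w3');t=save('scene','s3')
for r in tip_of('scene','mosaic_batten')[:2]+tip_of('scene','bare_batten')[:1]: print(round(r['score'],2),r['location'])
tc=cv2.resize(t[180:330,330:570],(640,400))
cv2.imwrite('pics/v3.png',cv2.resize(np.vstack([w,tc]),(480,600))[:,:,::-1])
```

```text
0.6 [0.4113, -0.3131, 0.0586]
0.56 [0.4412, 0.2554, 0.0023]
```

View pics/v3.png

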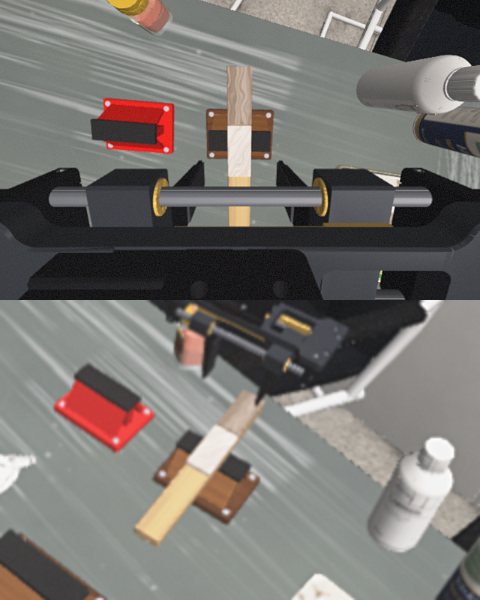

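The batten lies level and square across the small brown stand's ridge, at (240,130) in the wrist view and (205,450) in the scene crop. The gripper is clear of it. Its measured origin is z ≈ 0.059, and the bare batten hasn't moved.

```bash
python3 -c "
from station import *
print(manip.close_job())"
```

```text
the job is handed in; nothing more can be done
None
```

The tiled batten is balanced tiles up on the small brown stand, level and square across mid-ridge over its centre of mass (31 mm from mid-length towards the tiled end); the bare batten was left alone, and the job is handed in (no verdict was returned).

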